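# Sweep the touch keyboard

## Robot

A 7-joint arm with a two-finger parallel gripper is mounted at the origin on the work surface. World frame = base frame: x ahead of the robot, y to its left, z up, the work surface at z = 0. Lengths are in m, angles in rad, forces in N, time in s.
With the tool pointing down it reaches from about 0.4 to 0.9 m from the base axis. Payload 5.5 kg.
Tool frame: the origin (TCP) lies midway between the tips of the shut fingers; the grasp point (between the pads) lies 19 mm behind it (pinch_z is the distance from the TCP to the grasp point, in m); z points along the fingers, y is the line along which they close (so a half turn about z gives the same grasp; the last joint's range is limited). The gripper opens to 85 mm and grips with 20 to 120 N. Pads are 22 mm wide; open, the fingers measure 114 mm over their backs; the gripper's body (76 mm by 85 mm) begins 54 mm behind the grasp point. The pads swing forward as they close: fully open they stand 13 mm farther back than shut.
Start: joints at [1.401, 0.501, -0.427, 1.55, 0.221, 1.138, -0.21], TCP at [0.273, -0.59, 0.231] pointing down, gripper open.
Joint ranges: [-2.88, 2.88], [-0.31, 2.03], [-1.54, 1.56], [0.2, 2.42], [-1.41, 4.55], [0.19, 2.02], [-2.57, 2.57]. Speed limits (rad/s): [2.57, 2.57, 3.14, 3.14, 3.14, 3.14, 3.14].

## Interface

Orientations are given as [roll, pitch, yaw] about the fixed x, y, z axes, in that order (R = Rz(yaw) Ry(pitch) Rx(roll)).
In Python, from workcell import movep, move_l, goto_joints, open_jaws, close, dwell, ik, read_state, camera, PlanningError, close_job, pinch_z gives the robot as it stands. Calls block until the motion is done:
- movep(position, orientation): joint-space move of the TCP to a pose.
- move_l(position, rotation=None, speed=0.15, f_stop=None): straight line of the TCP; rotation=None keeps the orientation; speed is the mean speed in m/s. With f_stop (N) it stops when the force on the tool has changed by that much, and returns True; else False.
- goto_joints(angles): joint-space move.
- open_jaws() and close(force=None): open the fingers fully, or close them until they stop; force is the grip in N (None keeps the last).
- dwell(seconds).
- ik(position, orientation): joint angles nearest the present ones, or None.
- read_state(): the state.
- camera(name): name is "side" or "top"; returns a dict with "color" (420x560x3 uint8, blue, green, red), "K" (3x3 intrinsics, pixels), "pose" (4x4, takes a point from camera to world coordinates). Camera axes: x right, y down, z forward; pixel columns grow to the right and rows downward; lengths in m; the calibration is good to about 2 mm. A picture is of the moment at which its call begins. There is no depth.
A pose or a line that the arm cannot do raises PlanningError and nothing moves.
- close_job(): hands the job in; it is judged then, once.
The state is a dict: "clock": time; "joint_positions": joint angles; "qvel": joint speeds; "joint_torque": joint torques, N m; "tool_pos": TCP position; "eef_rot": TCP orientation; "force": force on the tool from outside, world axes, zero at the start; "torque": the same for the moment, N m; "gripper_width": opening from 0.0 (shut) to 1.0 (fully open); "gripper_force": force on a finger pad.
Only numpy, scipy, OpenCV 4.12 (cv2) and the standard library are available. Lean on these libraries where they do the work, as an engineer would, in place of code of your own. Each camera call takes 0.05 s, during which the arm holds its last target. There are 200 camera calls.

## Task

Test the home-made touch keyboard: run a fingertip lightly along its curved row of pads, from the yellow pad over every copper pad in turn to the red one. Finish while still resting the fingertip gently on the red pad, so that its note goes on sounding. Press gently, and leave the instrument, the jar, the spool and the screwdriver where they are.

Things in the scene. Friction and masses are not known exactly. Their poses are not given: they have to be found in the camera images.
- board: the touch keyboard: loose plywood base 135 x 265 x 20 mm (0.85 kg) flat on the table under a sprung green panel 125 x 255 mm. Origin: centre of the underside. Pads in an arc of radius 160 mm, 36 mm apart: yellow at its -y end, red at +y, bulging to +x. Black chips and round parts up to 7 mm above the panel lie on the -x side, inside the arc
- panel (a joint): how far the sprung green panel with all its pads is pressed down into the base, m: 0 at rest to 0.008 at the stop; it stays level. It begins to give at about 1.5 N and reaches the stop at about 7 N (0.7 N per mm); released, it springs back
- pad_1: the YELLOW pad, the first of the row: a flat touch plate, 30 mm along the row (its own y, which points along the row towards the red end) by 32 mm across it (its own x), under 1 mm proud of the green panel; gaps between pads 6 to 10 mm. Origin: centre of its top face, about 33 mm above the table when not pressed; z up
- pad_2: copper pad number 2 of the row, counted from the yellow one: a flat touch plate, 30 mm along the row (its own y, which points along the row towards the red end) by 32 mm across it (its own x), under 1 mm proud of the green panel; gaps between pads 6 to 10 mm. Origin: centre of its top face, about 33 mm above the table when not pressed; z up
- pad_3: copper pad number 3 of the row, counted from the yellow one: a flat touch plate, 30 mm along the row (its own y, which points along the row towards the red end) by 32 mm across it (its own x), under 1 mm proud of the green panel; gaps between pads 6 to 10 mm. Origin: centre of its top face, about 33 mm above the table when not pressed; z up
- pad_4: copper pad number 4 of the row, counted from the yellow one: a flat touch plate, 30 mm along the row (its own y, which points along the row towards the red end) by 32 mm across it (its own x), under 1 mm proud of the green panel; gaps between pads 6 to 10 mm. Origin: centre of its top face, about 33 mm above the table when not pressed; z up
- pad_5: copper pad number 5 of the row, counted from the yellow one: a flat touch plate, 30 mm along the row (its own y, which points along the row towards the red end) by 32 mm across it (its own x), under 1 mm proud of the green panel; gaps between pads 6 to 10 mm. Origin: centre of its top face, about 33 mm above the table when not pressed; z up
- pad_6: copper pad number 6 of the row, counted from the yellow one: a flat touch plate, 30 mm along the row (its own y, which points along the row towards the red end) by 32 mm across it (its own x), under 1 mm proud of the green panel; gaps between pads 6 to 10 mm. Origin: centre of its top face, about 33 mm above the table when not pressed; z up
- pad_7: the RED pad, the seventh and last of the row: a flat touch plate, 30 mm along the row (its own y, which points along the row towards the red end) by 32 mm across it (its own x), under 1 mm proud of the green panel; gaps between pads 6 to 10 mm. Origin: centre of its top face, about 33 mm above the table when not pressed; z up
- jar: bystander: closed clear jar with white cap, 58 mm across, 70 mm tall, standing beside the outer side of the arc; origin: centre of its underside
- spool: bystander: solder spool, white rims 46 mm across, red winding, 38 mm tall, standing upright beside the outer side of the arc; origin: centre of its underside
- screwdriver: bystander: orange-handled screwdriver 170 mm long, about 25 mm thick, lying on the table beside the base on the inner side of the arc; origin: near the middle of its length on the underside, x along the blade

How it is judged:
By the outcome, as a careful person would: the job done as asked, in the order asked, and still so for the second after the job is handed in, while the arm keeps its last pose, push and grip.
It also fails if it takes over 38 s, if anything falls off the work surface, if the arm or the gripper's body presses on something with over 40 N, if the wrist force passes 120 N, or if a joint passes its speed limit or range.

## Working session

There is one attempt and no reset: what is moved stays moved. The work goes in short steps, each a Python script; the robot and the scene stay as the last script left them, time stands still between calls to the robot, and variables do not carry over. Pictures are saved under pics/ and viewed, at most 10 in all, crops included, and the job is handed in when it is done.

```bash
mkdir -p pics; python3 - <<'E'
from workcell import *
import cv2
for n in("top","side"):
    c=camera(n); cv2.imwrite(f"pics/{n}0.png",c["color"]); print(n,c["K"].tolist(),c["pose"].round(4).tolist())
s=read_state();print(s)
E
```

```text
top [[487.14307511454876, 0.0, 269.77199619716555], [0.0, 487.14307511454876, 205.32704455351828], [0.0, 0.0, 1.0]] [[0.0248, -0.9875, 0.1554, 0.4448], [-0.9997, -0.0241, 0.0066, 0.0462], [-0.0028, -0.1555, -0.9878, 0.9564], [0.0, 0.0, 0.0, 1.0]]
side [[420.3937628662151, 0.0, 284.06895178281644], [0.0, 420.3937628662151, 205.99932184434343], [0.0, 0.0, 1.0]] [[0.9529, -0.2046, 0.2237, 0.384], [-0.3025, -0.5938, 0.7456, -0.5606], [-0.0197, -0.7781, -0.6278, 0.566], [0.0, 0.0, 0.0, 1.0]]
{'clock': 0.1, 'joint_positions': array([ 1.40118487,  0.50174951, -0.42678955,  1.55134456,  0.22081357,
        1.13832349, -0.21031822]), 'qvel': array([-0.00302497, -0.00233347, -0.00043172, -0.00251027,  0.00192845,
        0.00099929, -0.00044181]), 'joint_torque': array([-1.13252940e-02, -5.70798755e+01, -5.83930761e+00, -2.81742954e+01,
        1.03546941e-02,  5.52070866e-03, -3.94810627e-05]), 'tool_pos': array([ 0.27230997, -0.58951419,  0.23036473]), 'eef_rot': array([-3.13982247e+00, -3.47584662e-05,  4.32831313e-01]), 'force': array([ 0.84862937,  0.36655986, -0.19064894]), 'torque': array([ 0.0196178 ,  0.01860608, -0.00714906]), 'gripper_force': 0.0, 'gripper_width': 0.9989582970298552}
```

View pics/top0.png

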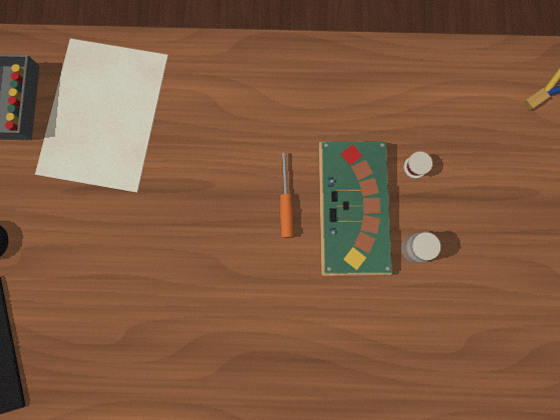

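View pics/side0.png

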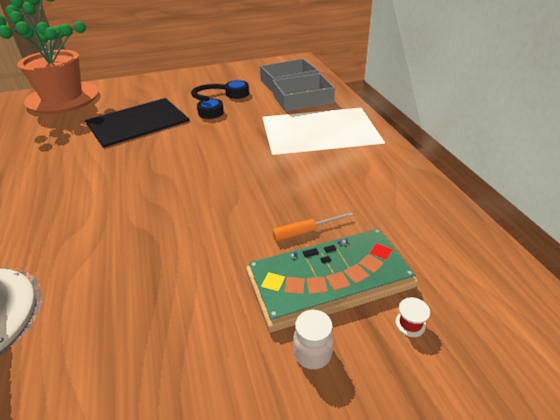

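The top view shows the keyboard at about (355,208), with the yellow pad at (355,259), red at (351,155) and the arc bulging to the image right (world -y). The jar is at (425,247), the spool at (419,164) and the screwdriver at (287,200). In the side view, yellow is at (273,282) and red at (381,252). I'll segment the pads in both views and triangulate.

```bash
cat > vis.py <<'E'
import cv2,numpy as np
def pads(img,x0,y0,x1,y1,sc=6):
    im=cv2.resize(img[y0:y1,x0:x1],None,fx=sc,fy=sc,interpolation=cv2.INTER_CUBIC)
    h=cv2.cvtColor(im,cv2.COLOR_BGR2HSV).astype(int)
    m=(((h[...,0]<32)|(h[...,0]>172))&(h[...,1]>110)&(h[...,2]>110)).astype(np.uint8)
    m=cv2.morphologyEx(m,cv2.MORPH_OPEN,np.ones((9,9)))
    n,l,st,ce=cv2.connectedComponentsWithStats(m)
    return im,[((c[0]+.5)/sc-.5+x0,(c[1]+.5)/sc-.5+y0,s[4]/sc**2) for c,s in list(zip(ce,st))[1:] if s[4]>80*sc*sc/2]
def ray(K,T,u,v):
    d=T[:3,:3]@np.linalg.solve(K,[u,v,1]); return T[:3,3],d
def onz(K,T,u,v,z):
    o,d=ray(K,T,u,v); return o+d*(z-o[2])/d[2]
def tri(a,b):
    A=[];r=[]
    for o,d in(a,b):
        d=d/np.linalg.norm(d);P=np.eye(3)-np.outer(d,d);A.append(P);r.append(P@o)
    return np.linalg.lstsq(np.vstack(A),np.hstack(r),rcond=None)[0]
E
python3 - <<'E'
from vis import *
from workcell import camera
t=camera("top");s=camera("side")
i1,a=pads(t["color"],324,140,388,276,4);i2,b=pads(s["color"],255,232,400,302,5)
cv2.imwrite("pics/t1.png",i1);cv2.imwrite("pics/s1.png",i2)
a=sorted(a,key=lambda p:-p[1]);b=sorted(b,key=lambda p:p[0])
print(len(a),len(b))
for p in a:print('T',np.round(p,1),onz(t["K"],t["pose"],p[0],p[1],.033).round(4))
for p in b:print('S',np.round(p,1),onz(s["K"],s["pose"],p[0],p[1],.033).round(4))
if len(a)==len(b)==7:
    for p,q in zip(a,b):print(tri(ray(t["K"],t["pose"],*p[:2]),ray(s["K"],s["pose"],*q[:2])).round(4))
E
```

```text
8 11
T [354.3 258.1 276.1] [ 0.4933 -0.1095  0.033 ]
T [364.1 241.8 251.4] [ 0.5243 -0.128   0.033 ]
T [369.8 224.  248.4] [ 0.5587 -0.1391  0.033 ]
T [371.2 205.3 246.3] [ 0.5949 -0.142   0.033 ]
T [368.5 186.9 238.2] [ 0.6307 -0.1371  0.033 ]
T [361.6 169.7 233.6] [ 0.6644 -0.1239  0.033 ]
T [351.  154.4 249.1] [ 0.6945 -0.1036  0.033 ]
T [355.1 140.2  92.6] [ 0.7232 -0.1115  0.033 ]
S [257.3 294.3  90.7] [ 0.465  -0.1288  0.033 ]
S [272.7 281.3 294.1] [ 0.4961 -0.1105  0.033 ]
S [ 290.7  241.1 1569.2] [ 0.5544 -0.0291  0.033 ]
S [294.2 284.9 280.5] [ 0.5274 -0.1292  0.033 ]
S [316.4 284.6 281. ] [ 0.5619 -0.1401  0.033 ]
S [337.5 280.6 276.6] [ 0.598  -0.1431  0.033 ]
S [356.  273.1 266.5] [ 0.6339 -0.1379  0.033 ]
S [370.8 262.9 243.6] [ 0.6677 -0.1248  0.033 ]
S [376.2 294.4 746.1] [ 0.6449 -0.1892  0.033 ]
S [380.8 250.9 239.1] [ 0.6977 -0.1043  0.033 ]
S [393.5 239.1 205.5] [ 0.7338 -0.0844  0.033 ]
```

```bash
cat > plan.py <<'E'
import numpy as np
from scipy.optimize import least_squares
T=np.array([[.4933,-.1095],[.5243,-.128],[.5587,-.1391],[.5949,-.142],[.6307,-.1371],[.6644,-.1239],[.6945,-.1036]])
S=np.array([[.4961,-.1105],[.5274,-.1292],[.5619,-.1401],[.598,-.1431],[.6339,-.1379],[.6677,-.1248],[.6977,-.1043]])
M=(T+S)/2; st=36/160; k=np.arange(7)-3
def model(p,k=k): # centre, heading of the row at pad 4
    a=p[2]+np.asarray(k)*st; return np.c_[p[0]+.16*np.sin(a),p[1]-.16*np.cos(a)],a
f=least_squares(lambda p:(model(p)[0]-M).ravel(),[.595,.02,0])
P,YAW=model(f.x)
E
python3 - <<'E'
from plan import *
from workcell import *
print((P-M).round(4).tolist(),P.round(4).tolist(),YAW.round(3))
close(20)
movep([*P[0],.15],[np.pi,0,YAW[0]])
dwell(.3);s=read_state();print(s["clock"],s["tool_pos"],s["eef_rot"],s["force"],s["joint_positions"],s["gripper_width"])
print([ik([*p,.033],[np.pi,0,y]) is not None for p,y in zip(P,YAW)])
move_l([*P[0],.055],speed=.08);dwell(.3);
for _ in range(3): s=read_state();print(s["clock"],s["tool_pos"],s["force"]);dwell(.05)
import cv2;c=camera("side")["color"];cv2.imwrite("pics/s2.png",cv2.resize(c[150:350,200:440],None,fx=3,fy=3))
E
```

```text
[[0.0007, -0.0003], [0.0005, 0.0001], [0.0003, 0.0002], [-0.0, 0.0002], [-0.0003, 0.0002], [-0.0005, -0.0], [-0.0008, -0.0004]] [[0.4954, -0.1103], [0.5264, -0.1285], [0.5606, -0.1394], [0.5964, -0.1424], [0.632, -0.1373], [0.6655, -0.1244], [0.6953, -0.1043]] [-0.645 -0.42  -0.195  0.03   0.255  0.48   0.705]
3.2 [ 0.49545648 -0.11078412  0.15000764] [-3.14158895e+00 -1.01883812e-04 -6.45776676e-01] [ 0.08246837 -0.11863281 -0.11391898] [ 0.58868736  0.36293969 -0.50245797  1.97608952  0.22820092  0.85714093
 -2.25329307] 0.0003017452871630395
[True, True, True, True, True, True, True]
4.8417 [ 0.49562678 -0.1103861   0.05526593] [-0.01791292 -0.49620544  0.64452459]
4.8917 [ 0.49554622 -0.11038468  0.0552073 ] [ 0.33288373  0.06222272 -0.16919116]
4.9417 [ 0.49550968 -0.11031458  0.05513137] [ 0.43748052  0.2372981  -0.25646824]
```

View pics/s2.png

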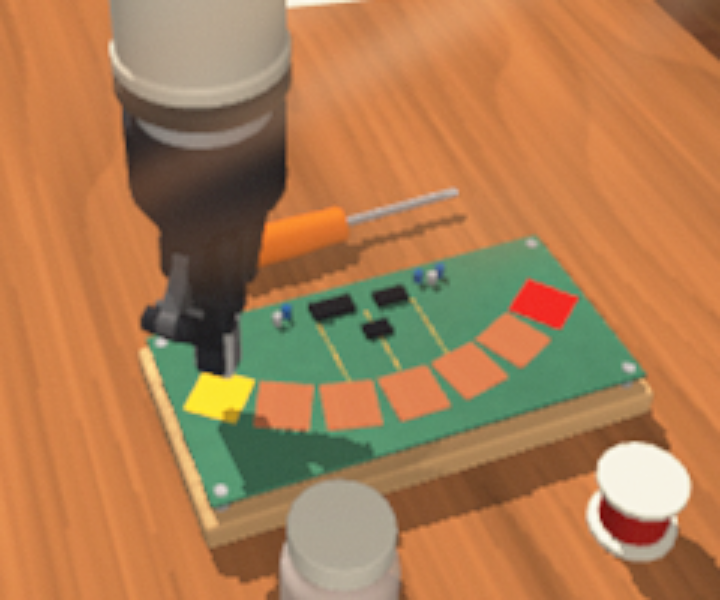

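The fingertip hangs about 22 mm above the yellow pad (crop pixel 220,395), well clear of the jar. Next I'll touch down.

```bash
python3 - <<'E'
from plan import *
from workcell import *
move_l([*P[0],.039],speed=.05);dwell(.2)
def F(n=8):
    a=[]
    for _ in range(n): a.append(read_state()["force"]);dwell(.02)
    return np.mean(a,0).round(2)
print("free",F())
print(move_l([*P[0],.028],speed=.006,f_stop=1.8))
s=read_state();print(s["clock"],s["tool_pos"],s["force"])
dwell(.2);print(F(),read_state()["tool_pos"],read_state()["clock"])
E
```

```text
free [ 0.1  -0.12  0.12]
True
6.9833 [ 0.49541302 -0.1102788   0.03185662] [ 0.8694841  -0.7494049   2.51288994]
[ 1.68 -0.24  2.05] [ 0.49523763 -0.11028123  0.03174951] 7.3167
```

```bash
python3 - <<'E'
from plan import *
from workcell import *
def F(n=5):
    a=[]
    for _ in range(n): a.append(read_state()["force"]);dwell(.02)
    return np.mean(a,0).round(2)
z=.031
for j in range(0,13):
    p,a=model(f.x,[j/2-3])
    move_l([*p[0],z],[np.pi,0,a[0]],speed=.02)
    s=read_state();g=F()
    print(j/2+1,round(s["clock"],2),s["tool_pos"].round(4),p[0].round(4),g,round(z,4))
    if g[2]>5.5 or np.hypot(g[0],g[1])>6: print("check");break
    z=float(np.clip(z+np.clip((g[2]-2.8)*.0007,-.0005,.0005),.0285,.0325))
dwell(.2);print(F(10),read_state()["tool_pos"],read_state()["clock"])
import cv2
for n in("top","side"):
    c=camera(n)["color"]; r=c[110:310,260:500] if n=="top" else c[150:350,200:440]
    cv2.imwrite(f"pics/{n}3.png",cv2.resize(r,None,fx=3,fy=3))
E
```

```text
1.0 7.57 [ 0.4952 -0.1102  0.0309] [ 0.4954 -0.1103] [ 0.02 -0.05  2.75] 0.031
1.5 8.7 [ 0.5106 -0.1205  0.0311] [ 0.5104 -0.1203] [-0.64 -0.29  2.91] 0.031
2.0 9.83 [ 0.5266 -0.1287  0.0311] [ 0.5264 -0.1285] [-0.28  0.5   2.64] 0.031
2.5 10.97 [ 0.5435 -0.135   0.031 ] [ 0.5432 -0.1349] [-0.89  0.47  2.36] 0.0309
3.0 12.1 [ 0.5609 -0.1394  0.0307] [ 0.5606 -0.1394] [-0.98 -0.1   2.55] 0.0306
3.5 13.23 [ 0.5787 -0.1419  0.0305] [ 0.5785 -0.1419] [-0.95 -0.06  2.69] 0.0304
4.0 14.37 [ 0.5967 -0.1423  0.0305] [ 0.5964 -0.1424] [-1.08 -0.06  2.71] 0.0304
4.5 15.5 [ 0.6146 -0.1408  0.0304] [ 0.6144 -0.1408] [-1.22  0.03  2.8 ] 0.0303
5.0 16.63 [ 0.6323 -0.1371  0.0304] [ 0.632  -0.1373] [-1.03 -0.13  2.74] 0.0303
5.5 17.77 [ 0.6494 -0.1316  0.0304] [ 0.6491 -0.1318] [-1.08 -0.3   3.05] 0.0303
6.0 18.9 [ 0.6658 -0.1241  0.0306] [ 0.6655 -0.1244] [-1.07 -0.09  3.27] 0.0304
6.5 20.03 [ 0.6813 -0.1149  0.0309] [ 0.681  -0.1152] [-0.66 -0.6   3.03] 0.0308
7.0 21.17 [ 0.6956 -0.104   0.031 ] [ 0.6953 -0.1043] [-0.78 -0.18  2.75] 0.0309
[0.07 0.31 2.8 ] [ 0.69557755 -0.10395571  0.0310957 ] 21.6167
```

View pics/top3.png

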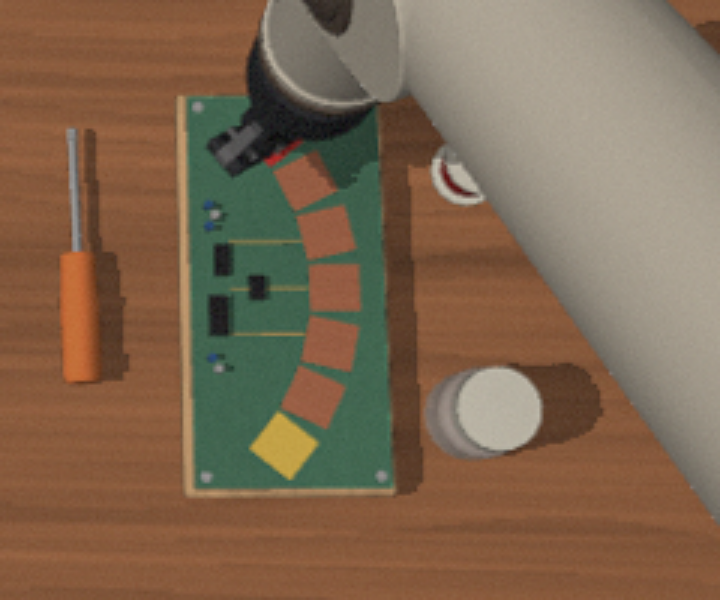

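View pics/side3.png

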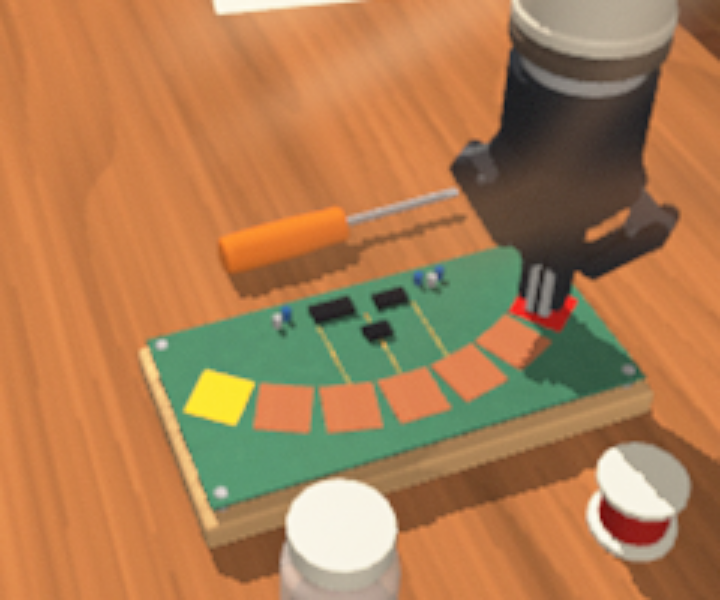

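The fingertip rests on the red pad (side crop 543,308; top crop about 283,150) with 2.8 N. The board, jar, spool and screwdriver are at the same pixels as before.

```bash
python3 -c "
from workcell import *
print(read_state()['force'],close_job())"
```

```text
the job is handed in; nothing more can be done
[-0.19044336  1.04140875  2.57425555] None
```

I slid the fingertip from the yellow pad over every copper pad to the red one at about 2.4–3.3 N, and handed the job in at about 21.6 s with the fingertip still resting on red; in the camera views nothing else had moved.

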